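# Clip the painting turntable's spindle

## Robot

A 6-joint arm with a two-finger parallel gripper is mounted at the origin on a cart in front of the work surface, level with it; the furniture and walls round the work are solid. World frame = base frame: x ahead of the robot, y to its left, z up, the work surface at z = 0. Lengths are in m, angles in rad, forces in N, time in s.
With the tool pointing down it reaches from about 0.375 to 0.9 m from the base axis. Payload 3.1 kg.
Tool frame: the origin (TCP) lies midway between the tips of the shut fingers; the grasp point (between the pads) lies 19 mm behind it; z points along the fingers, y is the line along which they close (so a half turn about z gives the same grasp; the last joint's range is limited). The gripper opens to 85 mm and grips with 20 to 120 N. Pads are 22 mm wide; open, the fingers measure 114 mm over their backs; the gripper's body (76 mm by 85 mm) begins 54 mm behind the grasp point. The pads swing forward as they close: fully open they stand 13 mm farther back than shut.
Start: joints at [-1.409, 0.527, 1.433, -0, 1.181, -0.178], TCP at [0.208, -0.589, 0.231] pointing down, gripper open.
Joint ranges: [-3.08, 3.08], [-0.75, 2.2], [0.22, 2.44], [-1.43, 4.57], [0, 2.65], [-2.85, 2.85]. Speed limits (rad/s): [2.79, 2.79, 3.14, 3.14, 3.14, 3.14].

## Interface

Orientations are given as a unit quaternion [x, y, z, w].
In Python, from station import manip gives the robot as it stands.
- The arm moves only by the tool drive_tool, never from a script. Its argument "motion" is a list that holds one entry, the list of rows, each a list of 5 numbers: the finger opening in mm, from 0 to 85.4, then the shift along the tool's x, y, z in units of 30 mm (1.0 is 30 mm), then the turn about the tool's z in units of 8 degrees (1.0 is 8 degrees). In form: [[[fingers, x, y, z, yaw], ...]]. A call has 1 to 10 rows; each row is the pose to reach, as a shift and turn from the pose commanded when the call began, along the tool's axes at that moment; what a row does not reach only later rows make up. A row lasts 1/10 s, in which the tool goes at most 50 mm and 8.59 degrees, less where a joint would pass 70% of its speed; a pose out of reach is approached as far as the arm can. A call with a gripper value outside its range is refused whole. The fingers move at their own pace and stop on an object; "squeeze" is the grip in N (left out, the last holds). Time passes only in rows, so rows that repeat a pose let the fingers close. It gives the time, the measured TCP pose, the force, the opening and the grip force at its end, in the units of the state.
- manip.sense(): the state, without advancing time (a new reading comes with each control period).
- manip.snapshot(name): name is "side" or "top"; returns the picture (480x640x3 uint8, red, green, blue); there is no depth.
- manip.camera_model(name): a dict with "fov_y" (degrees; the focal length in pixels is half the picture's height over the tangent of half this angle, whatever the lens; pixels are square), "cx", "cy" (the principal point, pixels), "k1" (the pictures are not rectified: a ray, as slopes to the right and down, at radius r is drawn at 1 + k1 r^2 times it, then the intrinsics apply), "origin" and "orientation" of the camera in the world. Camera axes: x right, y up, looking along -z (the intrinsics and any distortion apply to the point x, -y, -z); pixel columns grow to the right and rows downward; lengths in m; the calibration is good to about 2 mm. A picture is of the moment at which its call begins. camera_model takes no time and is no camera call.
- manip.sign_off(): hands the job in; it is judged then, once.
The state is a dict: "t": time; "q": joint angles; "qd": joint speeds; "tau": joint torques, N m; "tcp_pos": TCP position; "tool_rot": TCP orientation; "force": force on the tool from outside, world axes, zero at the start; "ft_torque": the same for the moment, N m; "finger_gap": opening from 0.0 (shut) to 1.0 (fully open); "gripper_force": force on a finger pad.
Only numpy, scipy, OpenCV 4.12 (cv2) and the standard library are available. Lean on these libraries where they do the work, as an engineer would, in place of code of your own. Each camera call takes 0.05 s, during which the arm holds its last target. There are 200 camera calls.

## Task

Lock the painting turntable together: push the orange spring clip sideways into the groove of the turntable's brass spindle until it snaps fully home round the spindle, then let go of it. Leave the small blue clip, which is too small for this spindle, where it is.

Things in the scene. Friction and masses are not known exactly. Their poses are not given: they have to be found in the camera images.
- orange_clip: Loose orange open clip, flat on the worktop: 73 x 48 mm, 8 mm thick. Origin: underside, centre of its 21 mm bore. x points out of the mouth, z up. Two sprung jaws; the mouth narrows to 15 mm, then flares to 32 mm at the tips, 24 mm ahead of the origin, so it centres itself when up to 6 mm off line. About 10 N of push spreads the jaws; they spring back behind the neck.
- orange_clip_tab (a point): Grip point in the middle of the orange clip's upright tab, 36 mm behind the clip's origin and 32 mm above its underside. The tab is 10 mm thick along y, 26 mm long along x, its top 46 mm above the underside. Pinch it across its thickness from above, fingertips 10 mm or more above the underside. Axes as the clip's.
- groove (a point): Centre of the groove in the brass spindle, on its vertical axis, 39 mm above the worktop. The groove is a neck 20 mm in diameter from 30 to 48 mm high; the head above it is 32 mm in diameter, up to 60 mm. The 8 mm clip goes in level from any side, its underside 30 to 40 mm high; home, its bore centre is on this axis. Let go, it rests on the hub at 30 mm.
- turntable: The turntable, fixed to the worktop: a white disc 120 mm across, top at 22 mm, with a dark hub 60 mm across, top at 30 mm, and the brass spindle in the middle. Origin: on the axis at the worktop.
- blue_clip: Smaller blue clip of the same form, loose on the worktop, 59 x 36 mm, with a tab as high. It is too small for this spindle: leave it where it lies. Origin: underside, centre of its bore.
Mind the look-alikes: they are no part of the job. There is more than one size of the orange_clip; the one meant has the size given above.

How it is judged:
At the end, for the whole second after the job is handed in: The orange clip sits round the neck of the spindle, in the groove: its bore centre within 5 mm of the spindle's axis, its underside 26 to 43 mm above the worktop, level within 0.2 rad, at rest. The blue clip is within 30 mm of where it lay (horizontal distance between orange_clip and groove below 0.005 m and height (world z) of orange_clip between 0.026 and 0.043 m and angle between orange_clip's own z axis and vertical below 0.2 rad and linear speed of orange_clip below 0.02 m/s and distance of blue_clip from where it was at the start of the episode below 0.03 m); the robot touches nothing.
It fails at once if the blue clip is moved more than 30 mm from where it lay (distance of blue_clip from where it was at the start of the episode above 0.03 m).
It also fails if it takes over 34 s, if anything falls off the work surface, if the arm or the gripper's body presses on something with over 40 N, if the wrist force passes 120 N, or if a joint passes its speed limit or range.

## Working session

There is one attempt and no reset: what is moved stays moved. The work goes in short steps, Python scripts to look and compute and a tool call to move; the robot and the scene stay as the last step left them, time stands still between calls to the robot, and variables do not carry over. Pictures are saved under pics/ and viewed, at most 10 in all, crops included, and the job is handed in when it is done.

Besides the shell and the picture viewer there is one more tool, called after ">>>" by a JSON object that holds its "api" and its "payload". drive_tool: Moves the arm, as the interface text tells. Its arguments: {"type":"object","properties":{"motion":{"type":"array","items":{"type":"array","items":{"type":"array","items":{"type":"number"}}}},"squeeze":{"type":"number"}},"required":["motion"]}

```bash
mkdir -p pics; ls
cat > h.py <<'E'
import numpy as np, cv2
from scipy.spatial.transform import Rotation as R
from station import manip
def snap(n,f):
    im=manip.snapshot(n); cv2.imwrite('pics/'+f,im[:,:,::-1]); return im
def cam(n):
    m=manip.camera_model(n); f=240/np.tan(np.radians(m['fov_y'])/2)
    return m,f,np.array([[f,0,m['cx']],[0,f,m['cy']],[0,0,1]]),R.from_quat(m['orientation'])
def ray(n,uv):
    m,f,K,Q=cam(n); p=cv2.undistortPoints(np.array(uv,float).reshape(-1,1,2),K,np.array([m['k1'],0,0,0.]),)[:,0]
    return np.array(m['origin']),Q.apply(np.c_[p[:,0],-p[:,1],-np.ones(len(p))])
def onz(n,uv,z):
    o,d=ray(n,uv); return o+d*((z-o[2])/d[:,2])[:,None]
def proj(n,X):
    m,f,K,Q=cam(n); c=Q.inv().apply(np.atleast_2d(X)-m['origin']); c=c*[1,-1,-1]
    return cv2.projectPoints(c,np.zeros(3),np.zeros(3),K,np.array([m['k1'],0,0,0.]))[0][:,0]
E
python3 - <<'E'
from h import *
for n in('top','side'): snap(n,n+'1.png'); print(manip.camera_model(n))
print(manip.sense())
E
```

```text
pics
{'fov_y': 51.662167395321745, 'cx': 321.0339147475239, 'cy': 240.81583530367993, 'k1': 0.04190818088676643, 'origin': array([0.40984526, 0.19472353, 0.89807967]), 'orientation': array([ 0.05321536, -0.0511222 , -0.70001308,  0.71030721])}
{'fov_y': 51.277756956696805, 'cx': 335.05692533762215, 'cy': 246.37255818396994, 'k1': -0.048754922804729865, 'origin': array([0.33133946, 0.84683188, 0.5610965 ]), 'orientation': array([-0.08172785,  0.44736864,  0.87751803, -0.15213142])}
{'t': 0.1, 'q': array([-1.40949270e+00,  5.28377183e-01,  1.43380289e+00,  1.05004386e-05,
        1.18140072e+00, -1.78539525e-01]), 'qd': array([-0.00038389, -0.00076403, -0.00254644, -0.00171737,  0.00132546,
        0.00071431]), 'tau': array([-1.40701554e-04, -4.43303239e+01, -1.78587109e+01, -1.67731828e-04,
        3.91122478e-03, -3.66929356e-06]), 'tcp_pos': array([ 0.20823687, -0.58859177,  0.23041989]), 'tool_rot': array([ 9.85597883e-01,  1.69103003e-01,  1.34217476e-05, -9.93990397e-04]), 'force': array([ 0.57894653,  0.05672483, -0.78592002]), 'ft_torque': array([-0.02453215, -0.02595579,  0.05192509]), 'gripper_force': 0.0, 'finger_gap': 0.9997369511919055}
```

View pics/top1.png

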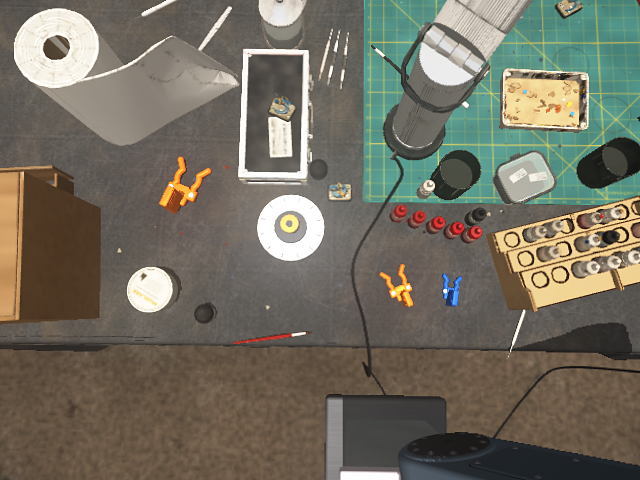

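View pics/side1.png

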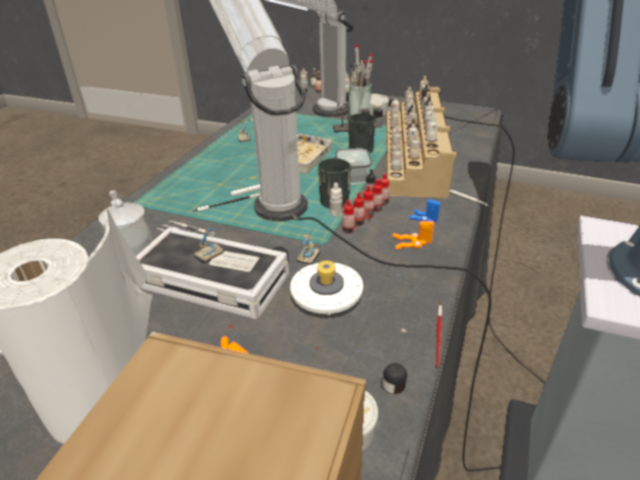

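The top view shows the candidates: an orange clip at (185,187), an orange clip at (398,287) and the blue one at (452,290). The turntable is at (291,227) with its brass spindle at (289,224). I'll measure the sizes and check a crop.

```bash
cat > m.py <<'E'
from h import *
def masks(im):
    h=cv2.cvtColor(im,cv2.COLOR_RGB2HSV)
    return {'o':cv2.inRange(h,(5,170,100),(18,255,255)),'b':cv2.inRange(h,(100,150,80),(125,255,255))}
E
python3 - <<'E'
from m import *
im=cv2.imread('pics/top1.png')[:,:,::-1].copy()
for k,m in masks(im).items():
    n,l,s,c=cv2.connectedComponentsWithStats(m)
    for i in range(1,n):
        if s[i,4]<60: continue
        ys,xs=np.where(l==i); P=onz('top',np.c_[xs,ys],.006)[:,:2]*1000
        print(k,s[i],c[i].round(1),[np.round(v,1) for v in cv2.minAreaRect(P.astype(np.float32))])
a=cv2.resize(im[140:225,140:240],None,fx=4,fy=4,interpolation=2); b=cv2.resize(im[250:325,370:470],None,fx=4,fy=4,interpolation=2)
c=np.zeros((340,800,3),np.uint8); c[:340,:400]=a; c[:300,400:]=b
cv2.imwrite('pics/crop1.png',c[:,:,::-1])
print(onz('top',[[291,227],[289,224],[398,287],[452,290],[185,187]],.02))
E
```

```text
o [169 157  17  29 156] [179.1 171. ] [array([669.4, 463.4]), array([20.1, 54. ]), np.float64(73.1)]
o [159 168  52  45 519] [182.8 194.2] [array([630.6, 444.2]), array([ 41.8, 111.5]), np.float64(33.6)]
o [397 264  13  23  80] [402.2 275.5] [array([482.5,  54.8]), array([37.7, 22.3]), np.float64(14.9)]
o [380 272  16  26  86] [388.  282.5] [array([466.8,  75.7]), array([49.2, 14.6]), np.float64(26.5)]
o [395 287  18  20 119] [404.3 297.3] [array([443.7,  49.9]), array([33.5, 29.6]), np.float64(3.3)]
b [443 274  19  32 328] [451.3 290.8] [array([457.8, -36.8]), array([32.1, 54.9]), np.float64(88.4)]
[[ 0.56478786  0.25266155  0.02      ]
 [ 0.57021452  0.25638825  0.02      ]
 [ 0.46009817  0.06138842  0.02      ]
 [ 0.45638001 -0.0332      0.02      ]
 [ 0.63559149  0.44653249  0.02      ]]
```

View pics/crop1.png

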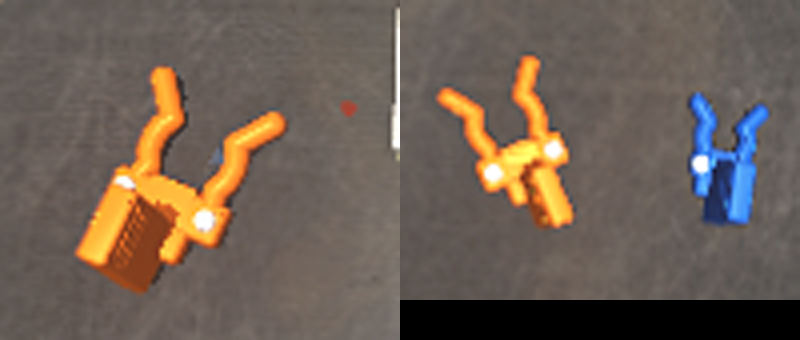

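The crop shows the left orange clip with a tip span of about 63 mm (too big). The right one at (398,287) spans about 48 mm over its tips, so it is the one meant. Blue is about 36 mm. Next I measure its pose and the spindle axis in both views.

```bash
cat > meas.py <<'E'
from m import *
T=cv2.imread('pics/top1.png')[:,:,::-1].copy(); S=cv2.imread('pics/side1.png')[:,:,::-1].copy()
# spindle: brass mask
def brass(im,box):
    x0,y0,x1,y1=box; h=cv2.cvtColor(im,cv2.COLOR_RGB2HSV); m=cv2.inRange(h,(19,120,80),(32,255,255)); k=np.zeros_like(m); k[y0:y1,x0:x1]=m[y0:y1,x0:x1]; return k
def hull_c(m):
    c=cv2.convexHull(cv2.findNonZero(m)); return cv2.minEnclosingCircle(c),cv2.boundingRect(c)
def white(im,box):
    x0,y0,x1,y1=box; h=cv2.cvtColor(im,cv2.COLOR_RGB2HSV); m=cv2.inRange(h,(0,0,150),(180,50,255)); k=np.zeros_like(m); k[y0:y1,x0:x1]=m[y0:y1,x0:x1]; return k
if __name__=='__main__':
    (c,r),b=hull_c(brass(T,(265,200,315,250))); print('brass top',c,r,b,onz('top',[c],.06))
    for n,im,box in(('top',T,(250,185,328,265)),('side',S,(285,258,370,320))):
        m=white(im,box); m=cv2.morphologyEx(m,cv2.MORPH_OPEN,np.ones((3,3))); h=cv2.convexHull(cv2.findNonZero(m))[:,0]
        P=onz(n,h,.022)[:,:2].astype(np.float32)
        print(n,'disc',cv2.boundingRect(h),np.round(cv2.minEnclosingCircle(P)[0],4),cv2.minEnclosingCircle(P)[1])
    (c,r),b=hull_c(brass(S,(310,255,345,290))); print('brass side',c,b)
    tips=onz('top',[[380.75,273.25],[402.5,264.5]],.005); tab=onz('top',[[408.25,298.25]],.046)[0]
    print('tips',tips,np.linalg.norm(tips[0]-tips[1]),'tab',tab)
    mid=tips.mean(0); d=mid-tab; print('len',np.hypot(*d[:2]),'yaw tab->mid',np.degrees(np.arctan2(d[1],d[0])))
    e=tips[0]-tips[1]; print('yaw tips',np.degrees(np.arctan2(e[1],e[0]))-90)
    m=masks(S)['o']; n,l,s,c=cv2.connectedComponentsWithStats(m)
    print([(s[i],c[i].round(1)) for i in range(1,n) if s[i,4]>30])
    a=cv2.resize(T[255:315,370:420],None,fx=8,fy=8,interpolation=2); bb=cv2.resize(S[210:260,380:450],None,fx=5,fy=5,interpolation=2)
    o=np.zeros((480,750,3),np.uint8);o[:,:400]=a;o[:250,400:]=bb; cv2.imwrite('pics/crop2.png',o[:,:,::-1])
E
python3 meas.py
```

```text
brass top (290.0, 224.5) 8.321758270263672 (283, 220, 15, 13) [[0.56206188 0.25184144 0.06      ]]
top disc (257, 195, 68, 66) [0.5645 0.2534] 0.0610632561147213
side disc (285, 262, 79, 52) [0.5825 0.2545] 0.08055882900953293
brass side (326.0, 272.0) (318, 261, 17, 23)
tips [[0.48516636 0.08990031 0.005     ]
 [0.50158527 0.05064163 0.005     ]] 0.04255377914656705 tab [0.43977643 0.04808958 0.046     ]
len 0.05800782821417556 yaw tab->mid 22.48156703733701
yaw tips 22.695843696083116
[(array([393, 222,  41,  27, 398], dtype=int32), array([418.6, 235.7])), (array([221, 337,  26,  16,  91], dtype=int32), array([231.9, 345.8]))]
```

View pics/crop2.png

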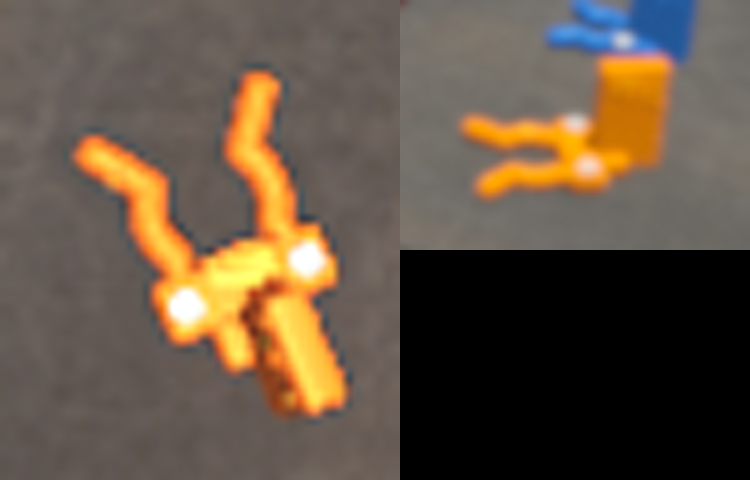

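Run:
```python
from h import *
print('side tab',onz('side',[[427.5,222.4]],.046), proj('side',[[.4388,.0482,.046]]))
print('spindle side px', proj('side',[[.5633,.2525,.06],[.5633,.2525,.039]]))
s=manip.sense(); Q=R.from_quat(s['tool_rot']); p=s['tcp_pos']; print(Q.as_matrix().round(3))
for t in ([.40,-.30,.27],[.439,.048,.15],[.439,.048,.013]):
    print(t,(Q.inv().apply(np.array(t)-p)/.03).round(2))
x=Q.as_matrix()[:,0]; print('yaw',np.degrees(np.arctan2(x[1],x[0])))
```

```text
side tab [[0.4390027  0.04919764 0.046     ]] [[427.7116111  222.14562159]]
spindle side px [[327.46110894 266.11368004]
 [327.66886924 276.15177343]]
[[ 0.943  0.333 -0.   ]
 [ 0.333 -0.943  0.002]
 [ 0.    -0.002 -1.   ]]
[0.4, -0.3, 0.27] [ 9.23 -6.94 -1.3 ]
[0.439, 0.048, 0.15] [ 14.32 -17.44   2.72]
[0.439, 0.048, 0.013] [ 14.32 -17.43   7.29]
yaw 19.47132911559804
```

>>> {"api": "drive_tool", "payload": {"motion": [[[40,2,-1.5,-1.3,0],[40,9.2,-6.9,-1.3,0],[40,9.2,-6.9,-1.3,0],[40,9.2,-6.9,-1.3,0],[40,9.2,-6.9,-1.3,0],[40,9.2,-6.9,-1.3,0],[40,9.2,-6.9,-1.3,0],[40,9.2,-6.9,-1.3,0],[40,9.2,-6.9,-1.3,0],[40,9.2,-6.9,-1.3,0]]], "squeeze": 60}}

```text
t: 1.1
tcp_pos: [0.3992, -0.3029, 0.2702]
tool_rot: [0.986, 0.169, -0.0, 0.0]
force: [0.1, -0.6, 0.7]
finger_gap: 0.471
gripper_force: 0.0
```

>>> {"api": "drive_tool", "payload": {"motion": [[[40,5.1,-10.5,1,-0.4],[40,5.1,-10.5,1,-0.4],[40,5.1,-10.5,1,-0.4],[40,5.1,-10.5,1,-0.4],[40,5.1,-10.5,1,-0.4],[40,5.1,-10.5,1,-0.4],[40,5.1,-10.5,1,-0.4],[40,5.1,-10.5,4.0,-0.4],[40,5.1,-10.5,5.0,-0.4],[40,5.1,-10.5,5.0,-0.4]]]}}

```text
t: 2.1
tcp_pos: [0.4371, 0.0452, 0.117]
tool_rot: [0.981, 0.196, -0.003, -0.001]
force: [-0.4, -0.7, 0.3]
finger_gap: 0.467
gripper_force: 0.0
```

Run:
```python
from h import *
im=snap('side','side2.png'); 
cv2.imwrite('pics/side2c.png',cv2.resize(im[140:280,340:500,::-1],None,fx=4,fy=4))
s=manip.sense(); Q=R.from_quat(s['tool_rot']); x=Q.as_matrix()[:,0]
print(s['t'],s['tcp_pos'],np.degrees(np.arctan2(x[1],x[0])),(Q.inv().apply(np.array([.439,.0485,.014])-s['tcp_pos'])/.03).round(2))
```

```text
2.15 [0.4362233  0.04502288 0.11559658] 22.54642396031184 [ 0.16 -0.06  3.39]
```

View pics/side2c.png

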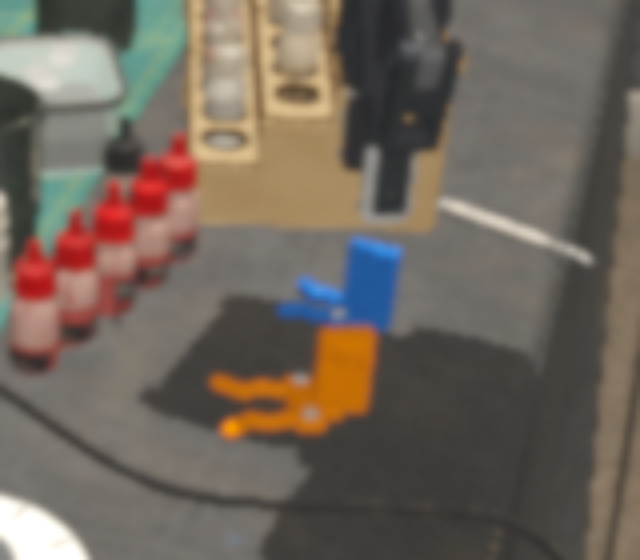

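The crop shows the gripper above the orange tab at (345,370), with blue behind it and clear. I'll go down partway and let it settle.

>>> {"api": "drive_tool", "payload": {"motion": [[[40,0,0,1,0],[40,0,0,1.5,0],[40,0,0,1.5,0],[40,0,0,1.5,0],[40,0,0,1.5,0]]]}}

```text
t: 2.65
tcp_pos: [0.4399, 0.0451, 0.0763]
tool_rot: [0.981, 0.196, 0.001, 0.0]
force: [0.2, 0.8, -0.3]
finger_gap: 0.469
gripper_force: 0.0
```

Run:
```python
from h import *
s=manip.sense(); Q=R.from_quat(s['tool_rot']); x=Q.as_matrix()[:,0]
print(s['t'],s['tcp_pos'],np.degrees(np.arctan2(x[1],x[0])),(Q.inv().apply(np.array([.439,.0485,.014])-s['tcp_pos'])/.03).round(2),abs(s['qd']).max())
```

```text
2.65 [0.43992174 0.04512616 0.07633654] 22.597286661248116 [ 0.01 -0.12  2.08] 0.009588440085055456
```

Go down with the small correction, then close.

>>> {"api": "drive_tool", "payload": {"motion": [[[40,0,-0.1,1,0],[40,0,-0.1,2.05,0],[40,0,-0.1,2.05,0],[40,0,-0.1,2.05,0],[5,0,-0.1,2.05,0],[5,0,-0.1,2.05,0],[5,0,-0.1,2.05,0],[5,0,-0.1,2.05,0],[5,0,-0.1,2.05,0],[5,0,-0.1,2.05,0]]], "squeeze": 60}}

```text
t: 3.65
tcp_pos: [0.4387, 0.0486, 0.0154]
tool_rot: [0.98, 0.197, 0.002, 0.001]
force: [0.3, -0.2, 7.0]
finger_gap: 0.106
gripper_force: 58.8
```

>>> {"api": "drive_tool", "payload": {"motion": [[[5,0,0,-1,0],[5,0,0,-1.6,0],[5,0,0,-1.6,0],[5,0,0,-1.6,0],[5,0,0,-1.6,0]]]}}

```text
t: 4.15
tcp_pos: [0.4373, 0.0487, 0.0614]
tool_rot: [0.98, 0.197, -0.0, -0.0]
force: [0.5, 0.9, -0.8]
finger_gap: 0.108
gripper_force: 58.7
```

Run:
```python
from h import *
s=manip.sense(); Q=R.from_quat(s['tool_rot']); x=Q.as_matrix()[:,0]
p=s['tcp_pos']; print(s['t'],p,np.degrees(np.arctan2(x[1],x[0])),s['finger_gap'],s['gripper_force'])
t=np.array([.5633,.2525,.050])-x*[.1,.1,0]; t[2]=.05
print(t,(Q.inv().apply(t-p)/.03).round(2))
```

```text
4.15 [0.43727439 0.04870411 0.06144325] 22.668398548115995 0.10761158138592129 58.72347593307495
[0.47102494 0.21396029 0.05      ] [ 3.16 -4.65  0.38]
```

>>> {"api": "drive_tool", "payload": {"motion": [[[5,0,-1,0,0],[5,1.5,-2.3,0,0],[5,2.3,-3.4,0,0],[5,3.1,-4.65,0.2,0],[5,3.15,-4.65,0.4,0],[5,3.15,-4.65,0.4,0],[5,3.15,-4.65,0.4,0],[5,3.15,-4.65,0.4,0]]]}}

```text
t: 4.95
tcp_pos: [0.4704, 0.2124, 0.0495]
tool_rot: [0.981, 0.196, -0.001, 0.0]
force: [0.4, -0.5, -0.5]
finger_gap: 0.108
gripper_force: 58.9
```

Run:
```python
from h import *
s=manip.sense(); Q=R.from_quat(s['tool_rot']); x=Q.as_matrix()[:,0]
p=s['tcp_pos']; print(s['t'],p,np.degrees(np.arctan2(x[1],x[0])),s['finger_gap'])
t=np.array([.5633,.2525,.050])-x*.036; t[2]=.05
print(t,(Q.inv().apply(t-p)/.03).round(2))
a=snap('side','s3.png')[200:320,270:430]; b=snap('top','t3.png')[170:290,240:400]
cv2.imwrite('pics/c3.png',np.hstack([cv2.resize(i,(400,300),interpolation=2) for i in(a,b)])[:,:,::-1])
```

```text
4.95 [0.47039444 0.21239707 0.04946141] 22.555363079652643 0.10766400901651456
[0.53005373 0.23869129 0.05      ] [ 2.17 -0.05 -0.02]
```

View pics/c3.png

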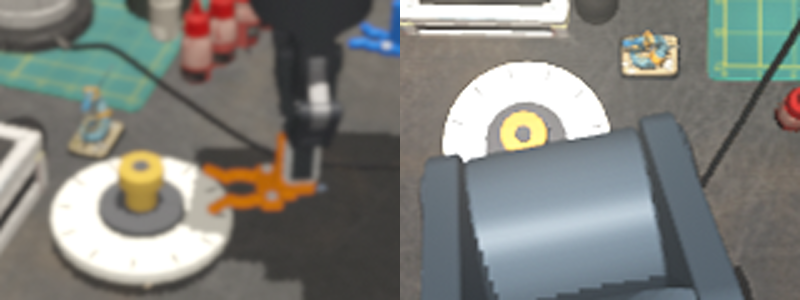

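The crop shows the clip held level, mouth toward the spindle head (140,175), below the head and above the disc. Pushing slowly.

>>> {"api": "drive_tool", "payload": {"motion": [[[5,0.4,-0.05,0,0],[5,0.8,-0.05,0,0],[5,1.1,-0.05,0,0],[5,1.4,-0.05,0,0],[5,1.6,-0.05,0,0],[5,1.8,-0.05,0,0],[5,2.0,-0.05,0,0],[5,2.2,-0.05,0,0],[5,2.2,-0.05,0,0],[5,2.2,-0.05,0,0]]]}}

```text
t: 6.05
tcp_pos: [0.531, 0.2395, 0.0493]
tool_rot: [0.98, 0.197, -0.001, 0.001]
force: [0.1, -5.9, -2.1]
finger_gap: 0.106
gripper_force: 58.7
```

Run:
```python
from h import *
s=manip.sense(); Q=R.from_quat(s['tool_rot']); x=Q.as_matrix()[:,0]
p=s['tcp_pos']; print(s['t'],p,s['force'],s['finger_gap'],'tool force',Q.inv().apply(s['force']))
print('origin est',p+.036*x)
a=snap('side','s4.png')[220:310,290:410]
cv2.imwrite('pics/c4.png',cv2.resize(a,None,fx=5,fy=5,interpolation=2)[:,:,::-1])
```

```text
6.05 [0.53104235 0.23947002 0.04934565] [ 0.09350014 -5.89260053 -2.08912307] 0.10592187417589687 tool force [-2.18082863  5.47114056  2.09917268]
origin est [0.56426072 0.25334572 0.04927472]
```

View pics/c4.png

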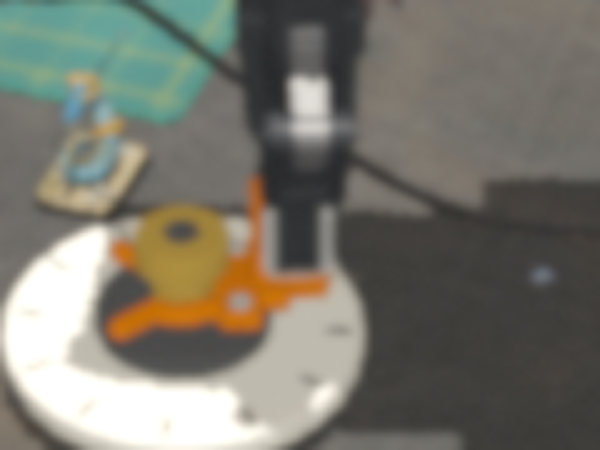

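The crop shows the jaws past the head, with the tips (120,325) beyond the spindle. I'll press a little more to check it's home.

>>> {"api": "drive_tool", "payload": {"motion": [[[5,0.1,0.05,0,0],[5,0.15,0.05,0,0],[5,0.15,0.05,0,0]]]}}

```text
t: 6.4
tcp_pos: [0.5314, 0.2393, 0.0493]
tool_rot: [0.98, 0.197, -0.005, 0.001]
force: [-5.9, -6.2, 2.0]
finger_gap: 0.108
gripper_force: 59.6
```

Run:
```python
from h import *
s=manip.sense(); Q=R.from_quat(s['tool_rot']); x=Q.as_matrix()[:,0]
print(s['tcp_pos'],'tool force',Q.inv().apply(s['force']),s['finger_gap'],s['tcp_pos']+.036*x)
```

```text
[0.53142297 0.23932544 0.04928177] tool force [-7.86477739  3.48065455 -1.96034138] 0.10770530936243612 [0.56463067 0.25322128 0.04888894]
```

Only 0.4 mm of motion under 8 N, and the estimated origin is within 1.5 mm of the axis, so it's home. Relax, release and raise.

>>> {"api": "drive_tool", "payload": {"motion": [[[5,-0.15,0,0.08,0],[5,-0.15,0,0.12,0],[30,-0.15,0,0.12,0],[30,-0.15,0,0.12,0],[30,-0.15,0,0.12,0],[30,-0.15,0,-1,0],[30,-0.15,0,-2.5,0],[30,-0.15,0,-4,0],[30,-0.15,0,-5,0],[30,-0.15,0,-5,0]]]}}

```text
t: 7.4
tcp_pos: [0.5356, 0.2405, 0.2053]
tool_rot: [0.98, 0.197, 0.006, -0.0]
force: [1.4, -0.1, -0.4]
finger_gap: 0.35
gripper_force: 0.0
```

>>> {"api": "drive_tool", "payload": {"motion": [[[30,-1.5,0,0,0],[30,-3,2,0,0],[30,-3,3.5,0,0],[30,-3,5,0,0],[30,-3,5,0,0],[30,-3,5,0,0],[30,-3,5,0,0]]]}}

```text
t: 8.1
tcp_pos: [0.5059, 0.0669, 0.1991]
tool_rot: [0.981, 0.196, -0.001, -0.001]
force: [0.3, -0.4, 0.7]
finger_gap: 0.35
gripper_force: 0.0
```

Run:
```python
from h import *
from m import masks
a=snap('side','s5.png')[220:310,290:410]; T=snap('top','t5.png'); b=T[180:270,230:350]
c=np.hstack([cv2.resize(i,(400,300),interpolation=2) for i in(a,b)]); cv2.imwrite('pics/c5.png',c[:,:,::-1])
m=masks(T)['b']; print('blue',cv2.boundingRect(m[250:320,420:480])); s=manip.sense(); print(s['t'],s['tcp_pos'],s['force'])
```

```text
blue (34, 26, 8, 13)
8.2 [0.50580365 0.06767908 0.19933728] [ 0.07592707 -0.19383794 -0.40318462]
```

View pics/c5.png

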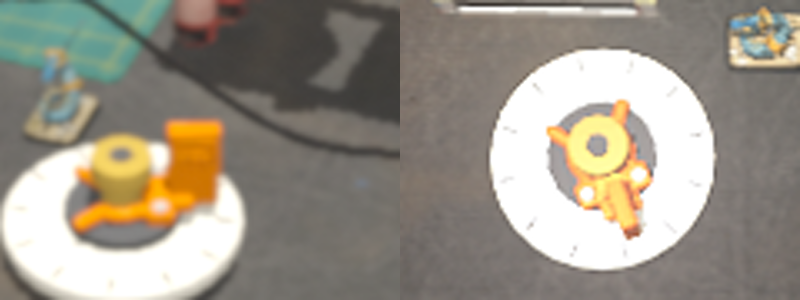

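The crop shows the clip level on the hub, jaws past the brass head (600,145) and free of the gripper. One numeric check, then I hand it in.

Run:
```python
from h import *
t=onz('top',[[275.9,219.6],[296.6,211.5]],.035); u=np.array([t[0]-t[1]])[0]; yaw=np.arctan2(u[1],u[0])-np.pi/2
mid=t.mean(0)[:2]; d=np.array([np.cos(yaw),np.sin(yaw)])
off=np.linalg.norm(mid-d*.0215-[.5633,.2525]); print(np.degrees(yaw),np.linalg.norm(u),mid-d*.0215,off)
if off<.006: print(manip.sign_off())
```

```text
22.655014664603105 0.039364415390172734 [0.56279089 0.2522691 ] 0.0005590200201875939
the job is handed in; nothing more can be done
None
```

The orange clip is snapped home round the spindle and released: its bore centre measured about 0.6 mm from the axis and it sits level on the hub. The blue clip was not touched, and I handed the job in at about 8 s; no verdict came back.

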